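# Start the rotor knob on its thread and close the centrifuge

## Task

Get the small centrifuge ready to spin. Its three-armed rotor knob is sitting high on the spindle with its thread not caught: push it round backwards (anticlockwise seen from above) until it clicks down onto the start of the thread, without ever driving it forwards into a bind before that, then turn it forwards (clockwise) until it stops hand-tight against the rotor lid. Then swing the cover fully shut, without disturbing the vials and dishes nearby.

Things in the scene. Friction and masses are not known exactly. Their poses are not given: they have to be found in the camera images.
- centrifuge: White drum-shaped centrifuge, fixed. Drum 212 mm across, rim 86 mm high, open on top (bowl radius 91 mm); console 150 mm wide reaches 143 mm out on the front. Origin: underside, on the drum's and knob's common axis; x to the back, y left, z up. Inside, the rotor lid (does not turn) lies at height 72 to 74 mm, with a boss of radius 26 mm up to 80 mm. The open cover is on the right (-y).
- knob_center (a point): Black knob, orange centre cap: point on its axis, at mid-height of its arms; 99 mm above the desk when home, 109 to 112 mm at the start. Three arms at 120 degrees, the first along this point's x, which turns with the knob; each 14 mm wide, 14 mm high, reaching 53 mm from the axis, round tip 19 mm across. Hub radius 18.5 mm, top 10 mm above this point. Captive: cannot be lifted off.
- star_knob (a joint): Knob angle, rad; grows backwards (anticlockwise from above). Starts at -1.15 to -0.35 on top of the thread; just past 0 (by 0.2) it drops 8 mm with a click; stopped at 1.6. Then forwards (falling) it sinks 16 mm a turn, meets the rotor lid at about -1.9 and stops tight at about -2.3. Without the click it binds at -1.29: keep clear of that. Friction 0.04 N m; stays where left.
- knob_lift (a joint): Height of the knob's underside above the rotor lid's boss, m: 0.010 to 0.012 at the start, on top of the thread; about 0.005 just after the click; 0 when home.
- cover (a joint): Angle of the clear round cover about its hinge, rad: 0 fully shut on the drum, 1.85 to 2.05 at the start, where it stands open and leans outwards to the machine's right. Friction hinge: it stays at any angle and must be pushed all the way (1 to 3 N near its edge).
- cover_hinge (a point): Middle of the cover's hinge axis, which runs along the machine's x axis on its right side, 114 mm from the drum's axis and 88 mm above the desk. Axes x, y, z as for the centrifuge.
- cover_top (a point): Centre of the cover's outer flat top face (flat within 80 mm of it): 114 mm from the hinge axis along the cover, 36 mm out from its rim. z: outward normal, up when shut; y: from the hinge to the free edge. The cover is a shallow dome 211 mm across, 36 mm deep, with a grey rim.
- cover_handle (a point): Middle of the black tab on the cover's free edge, 50 x 22 x 8 mm, 229 mm from the hinge axis; at the start it is the highest point of the machine, about 0.29 to 0.32 m above the desk. Axes as for cover_top.
- vial_a_mid (a point): Open glass vial with an amber filling, 21 mm across, 55 mm high, standing loose on the desk behind the machine's right side; point at its centre, half-way up, z along its axis. A bystander.
- vial_b_mid (a point): Open glass vial with a violet filling, 21 mm across, 55 mm high, standing loose to the right of the machine; point at its centre, half-way up, z along its axis. A bystander.
- dish_a_mid (a point): Closed culture dish with a pink filling, 63 mm across, 14 mm high, to the right of the machine; point at its centre. A bystander.
- dish_b_mid (a point): Closed culture dish with a yellow filling, 63 mm across, 14 mm high, to the front left of the machine; point at its centre. A bystander.

How it is judged:
By the outcome, as a careful person would: the job done as asked, in the order asked, and still so for the second after the job is handed in, with the robot touching nothing.
It also fails if it takes over 66 s, if anything falls off the work surface, if the arm or the gripper's body presses on something with over 40 N, if the wrist force passes 120 N, or if a joint passes its speed limit or range.

## Robot

A 6-joint arm with a two-finger parallel gripper is mounted at the origin on a cart in front of the work surface, level with it; the furniture and walls round the work are solid. World frame = base frame: x ahead of the robot, y to its left, z up, the work surface at z = 0. Lengths are in mm, angles in rad, forces in N, time in s.
With the tool pointing down it reaches from about 300 to 875 mm from the base axis. Payload 4.2 kg.
Tool frame: the origin (TCP) lies between the finger pads; the fingertips stand 25 mm ahead of it and the grasp point (between the pads) lies 6 mm ahead of it; z points along the fingers, y is the line along which they close (so a half turn about z gives the same grasp; the last joint's range is limited). The gripper opens to 85 mm and grips with 20 to 120 N. Pads are 22 mm wide; open, the fingers measure 114 mm over their backs; the gripper's body (76 mm by 85 mm) begins 54 mm behind the grasp point. The pads swing forward as they close: fully open they stand 13 mm farther back than shut.
Start: joints at [-1.245, 0.32, 1.565, -0, 1.257, -0.02], TCP at [194.898, -540.974, 256.338] pointing down, gripper open.
Joint ranges: [-3.11, 3.11], [-0.84, 2.01], [0.21, 2.61], [-1.34, 4.49], [0.05, 2.63], [-2.56, 2.56]. Speed limits (rad/s): [2.57, 2.57, 3.14, 3.14, 3.14, 3.14].

## Interface

Orientations are given as a rotation vector (axis times angle).
In Python, from bench import env gives the robot as it stands.
- The arm moves only by the tool servo_tool, never from a script. Its arguments are lists of equal length, an entry for each row: "linear": the shift along the tool's x, y, z in m, a list of three; "rot": the turn, a rotation vector about the tool's x, y, z in degrees, a list of three; "grip": the closure, from -1 (fully open) to 1 (shut), so that 0 is half open. A call has 1 to 20 rows; each row shifts and turns the commanded pose from where the row before left it, along the tool's axes as they then stand; what a row does not reach is not made up. A row lasts 1/12 s, in which the tool goes at most 41.7 mm and 7.16 degrees, less where a joint would pass 70% of its speed; a pose out of reach is approached as far as the arm can. A call with a gripper value outside its range is refused whole. The fingers move at their own pace and stop on an object; the grip force is fixed at half the most. Time passes only in rows, so rows that do not move let the fingers close. It gives the time, the measured TCP pose, the force, the opening and the grip force at its end, in the units of the state.
- env.observe(): the state, without advancing time (a new reading comes with each control period).
- env.get_image(name): name is "side" or "top"; returns a dict with "image" (480x640x3 uint8, blue, green, red), "range_z" (480x640 float32, mm along the optical axis (not along the pixel's ray), 0 where there is no reading), "fx", "fy", "cx", "cy" (pixels), "distortion" ([k1, k2, p1, p2, k3] as OpenCV has them; the pictures are not rectified), "pose" (4x4, takes a point from camera to world coordinates). Camera axes: x right, y down, z forward; pixel columns grow to the right and rows downward; lengths in mm; the calibration is good to about 2 mm. A picture is of the moment at which its call begins.
- env.close_job(): hands the job in; it is judged then, once.
The state is a dict: "t": time; "qpos": joint angles; "qd": joint speeds; "effort": joint torques, N m; "eef_pos": TCP position; "orientation": TCP orientation; "ft_force": force on the tool from outside, world axes, zero at the start; "ft_torque": the same for the moment, N m; "grip_width": opening from 0.0 (shut) to 1.0 (fully open); "grip_force": force on a finger pad.
Only numpy, scipy, OpenCV 4.12 (cv2) and the standard library are available. Lean on these libraries where they do the work, as an engineer would, in place of code of your own. Each camera call takes 0.05 s, during which the arm holds its last target. There are 200 camera calls.

## Working session

There is one attempt and no reset: what is moved stays moved. The work goes in short steps, Python scripts to look and compute and a tool call to move; the robot and the scene stay as the last step left them, time stands still between calls to the robot, and variables do not carry over. Pictures are saved under pics/ and viewed, at most 10 in all, crops included, and the job is handed in when it is done.

Besides the shell and the picture viewer there is one more tool, called after ">>>" as name(argument=value, ...), one argument or row to a line, values as JSON. servo_tool: Moves the arm, as the interface text tells. Its arguments: {"type":"object","properties":{"linear":{"type":"array"},"rot":{"type":"array"},"grip":{"type":"array"}},"required":["linear","rot","grip"]}

```bash
mkdir -p pics
cat > h.py <<'E'
import numpy as np, cv2
from bench import env
def save(name,fn):
    d=env.get_image(name); cv2.imwrite('pics/'+fn+'.png',d['image'])
    np.savez('pics/'+fn+'.npz',**{k:np.array(v) for k,v in d.items()}); return d
def world(d,uvs,z=None,useplane=None):
    K=np.array([[d['fx'],0,d['cx']],[0,d['fy'],d['cy']],[0,0,1.]]); T=np.array(d['pose']); out=[]
    for u,v in uvs:
        p=cv2.undistortPoints(np.array([[[u,v]]],float),K,np.array(d['distortion'],float))[0,0]
        r=np.array([p[0],p[1],1.])
        if useplane is not None:
            w=T[:3,:3]@r; s=(useplane-T[2,3])/w[2]
        else:
            q=d['range_z'][int(v)-1:int(v)+2,int(u)-1:int(u)+2]; q=q[q>0]; s=np.median(q) if len(q) else 0
        out.append(T[:3,:3]@(r*s)+T[:3,3])
    return np.array(out)
E
python3 - <<'E'
from h import *
for n in('top','side'):
    d=save(n,n+'0'); print(np.round(d['pose'],2).tolist(),d['fx'],d['distortion'])
print(env.observe())
E
```

```text
[[-0.05, -0.98, 0.2, 291.75], [-1.0, 0.05, -0.01, 0.77], [0.0, -0.2, -0.98, 1262.5], [0.0, 0.0, 0.0, 1.0]] 467.7819338467282 [-0.09838605  0.          0.          0.          0.        ]
[[-1.0, 0.05, -0.08, 617.98], [0.09, 0.67, -0.74, 721.54], [0.01, -0.74, -0.67, 742.66], [0.0, 0.0, 0.0, 1.0]] 451.9041818727573 [0.0175309 0.        0.        0.        0.       ]
{'t': 0.1, 'qpos': array([-1.24502669e+00,  3.20237828e-01,  1.56554379e+00, -1.27402238e-05,
        1.25739718e+00, -2.00084746e-02]), 'qd': array([-0.00120146, -0.00075503, -0.00260282,  0.00023799, -0.00063141,
       -0.00127222]), 'effort': array([ 4.85292985e-04, -4.16409552e+01, -2.34704804e+01, -3.58102864e-05,
        4.78400310e-03,  7.23978701e-06]), 'eef_pos': array([ 194.75550742, -540.61022769,  255.56577726]), 'orientation': array([-3.09321386e+00, -5.40181917e-01,  3.98033596e-04]), 'ft_force': array([ 1.09027597,  0.23690945, -0.01521288]), 'ft_torque': array([-0.05722234, -0.02974129, -0.04223709]), 'grip_force': 0.0, 'grip_width': 0.9993891708584954}
```

View pics/top0.png

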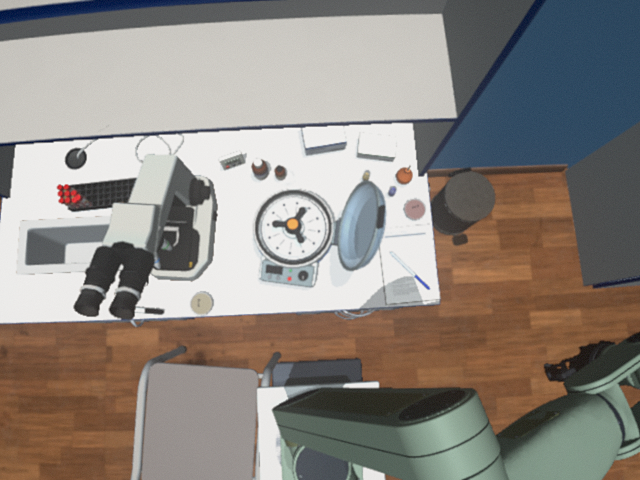

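View pics/side0.png

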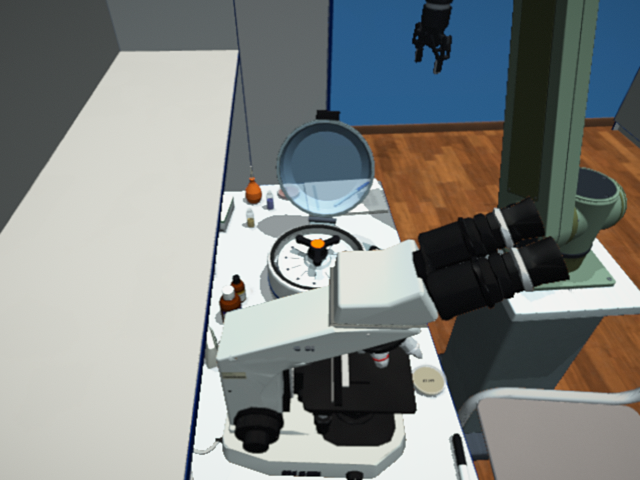

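The top view shows the drum centred near (294,228), the orange cap at (292,225) and the open cover at (360,225). The vials are near (366,176) and (393,190), the dishes at (414,209) and (202,302). Next I'll crop in closer and compute positions.

Run:
```python
from h import *
d=dict(np.load('pics/top0.npz'))
im=d['image']
c=cv2.resize(im[180:280,245:345],None,fx=6,fy=6,interpolation=cv2.INTER_CUBIC);cv2.imwrite('pics/c0.png',c)
print('knob cap',world(d,[(292,225)]),world(d,[(292,225)],useplane=121))
print('bystand',world(d,[(366,176),(393,190)],useplane=50).round(),world(d,[(414,209),(202,302)],useplane=14).round())
print('handle',world(d,[(381,217)]).round())
# rim ellipse points
hsv=cv2.cvtColor(im,cv2.COLOR_BGR2HSV)
m=(hsv[...,1]>180)&(hsv[...,2]>150)&(hsv[...,0]>5)&(hsv[...,0]<22)
ys,xs=np.nonzero(m[200:250,270:320]);print('cap px',xs.mean()+270,ys.mean()+200,len(xs))
print(world(d,[(xs.mean()+270,ys.mean()+200)],useplane=121))
```

```text
knob cap [[548.42955772  42.79814486 119.78282788]] [[548.15615633  42.75337538 121.        ]]
bystand [[ 691. -161.   50.]
 [ 648. -232.   50.]] [[ 601. -292.   14.]
 [ 375.  295.   14.]]
handle [[ 513. -151.  311.]]
cap px nan nan 0
[[nan nan nan]]<stdin>:11: RuntimeWarning: Mean of empty slice.
  ret = ret.dtype.type(ret / rcount)
<stdin>:12: RuntimeWarning: Mean of empty slice.
```

View pics/c0.png

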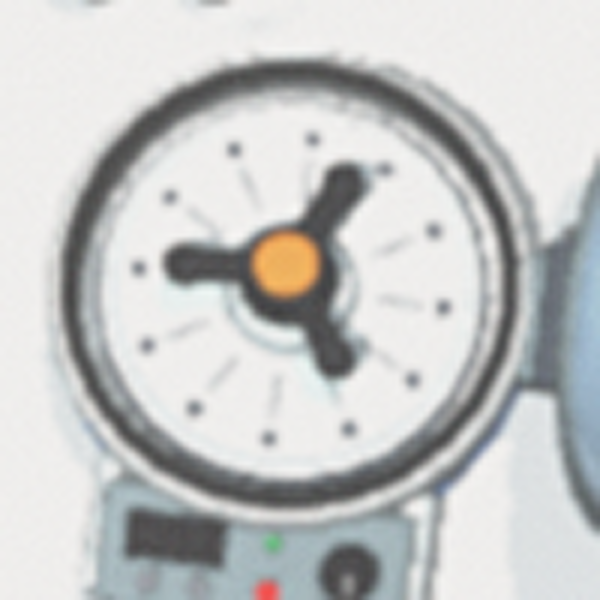

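The crop puts the cap at (287,265), with arm tips at about (345,182), (183,263) and (337,362). The hinge bracket is near (545,315). I plan to straddle the left arm with a half-open gripper as a fork, and turn it along an arc.

Run:
```python
from h import *
d=dict(np.load('pics/top0.npz'))
f=lambda p:[(245+(a+.5)/6-.5,180+(b+.5)/6-.5) for a,b in p]
c=world(d,f([(287,265)]),useplane=121)[0]; print('cap',c.round(1), world(d,f([(287,265)])).round(1))
t=world(d,f([(345,182),(183,263),(337,362)]),useplane=117);print(t.round(1))
v=t-c; print(np.degrees(np.arctan2(v[:,1],v[:,0])).round(1),np.hypot(v[:,0],v[:,1]).round(1))
# drum rim outer circle (z 86) : top,bottom,left,right dark ring outer extents
r=world(d,f([(290,62),(290,507),(63,285),(518,285)]),useplane=86);print(r.round(1),r.mean(0))
# console front corners / shelf edge
print(world(d,[(259,280),(313,287),(262,262),(318,262)],useplane=60).round())
print('shelf',world(d,[(290,60),(290,126),(290,135)]).round(),'handle',world(d,[(380,205),(381,228)]).round())
# point cloud of hinge bracket & cover
v_,u_=np.mgrid[170:280:3,325:392:3];P=world(d,np.c_[u_.ravel(),v_.ravel()]);P=P[(P[:,2]>92)]
print('cover bbox',P.min(0).round(),P.max(0).round())
```

```text
cap [551.3  41.6 121. ] [[551.3  41.6 120.8]]
[[586.8  15.9 117. ]
 [555.3  85.2 117. ]
 [509.9  22.7 117. ]]
[ -35.9   84.8 -155.4] [43.8 43.8 45.5]
[[650.   37.9  86. ]
 [454.6  45.9  86. ]
 [555.3 139.3  86. ]
 [545.5 -55.8  86. ]] [551.33810921  41.81803716  86.        ]
[[421. 136.  60.]
 [396.  -2.  60.]
 [468. 127.  60.]
 [460. -18.  60.]]
shelf [[848.  24. 380.]
 [700.  29. 371.]
 [844.  43.  -4.]] handle [[ 545. -154.  291.]
 [ 495. -153.  285.]]
cover bbox [ 420. -170.   93.] [628. -69. 312.]
```

>>> servo_tool(
  linear=[
    [0.0202, -0.0229, 0],
    [0.0202, -0.0229, 0],
    [0.0202, -0.0229, 0],
    [0.0202, -0.0229, 0],
    [0.0202, -0.0229, 0],
    [0.0202, -0.0229, 0],
    [0.0202, -0.0229, 0],
    [0.0202, -0.0229, 0],
    [0.0202, -0.0229, 0],
    [0.0202, -0.0229, 0],
    [0.0202, -0.0229, 0],
    [0.0202, -0.0229, 0],
    [0.0106, -0.0296, 0],
    [0.0106, -0.0296, 0],
    [0.0106, -0.0296, 0],
    [0.0106, -0.0296, 0],
    [0.0106, -0.0296, 0],
    [0.0106, -0.0296, 0],
    [0.0106, -0.0296, 0],
    [0, 0, 0],
  ],
  rot=[
    [0, 0, 0],
    [0, 0, 0],
    [0, 0, 0],
    [0, 0, 0],
    [0, 0, 0],
    [0, 0, 0],
    [0, 0, 0],
    [0, 0, 0],
    [0, 0, 0],
    [0, 0, 0],
    [0, 0, 0],
    [0, 0, 0],
    [0, 0, 0],
    [0, 0, 0],
    [0, 0, 0],
    [0, 0, 0],
    [0, 0, 0],
    [0, 0, 0],
    [0, 0, 0],
    [0, 0, 0],
  ],
  grip=[0.1, 0.1, 0.1, 0.1, 0.1, 0.1, 0.1, 0.1, 0.1, 0.1, 0.1, 0.1, 0.1, 0.1, 0.1, 0.1, 0.1, 0.1, 0.1, 0.1],
)

```text
t: 1.77
eef_pos: [328.8, 23.9, 256.2]
orientation: [-3.091, -0.55, -0.0]
ft_force: [0.5, -0.6, 0.5]
grip_width: 0.451
grip_force: 0.0
```

>>> servo_tool(
  linear=[
    [0, 0, 0],
    [0, 0, 0],
    [0, 0, 0],
    [0, 0, 0],
    [0, 0, 0],
    [0, 0, 0],
    [0, 0, 0],
    [0, 0, 0],
    [0, 0, 0],
    [0, 0, 0],
    [0, 0, 0],
    [0, 0, 0],
  ],
  rot=[
    [0, 0, -6.52],
    [0, 0, -6.52],
    [0, 0, -6.52],
    [0, 0, -6.52],
    [0, 0, -6.52],
    [0, 0, -6.52],
    [0, 0, -6.52],
    [0, 0, -6.52],
    [0, 0, -6.52],
    [0, 0, -6.52],
    [0, 0, 0],
    [0, 0, 0],
  ],
  grip=[0.1, 0.1, 0.1, 0.1, 0.1, 0.1, 0.1, 0.1, 0.1, 0.1, 0.1, 0.1],
)

```text
t: 2.77
eef_pos: [329.2, 19.4, 256.1]
orientation: [-2.319, -2.119, 0.001]
ft_force: [-0.4, -0.2, 1.0]
grip_width: 0.45
grip_force: 0.0
```

>>> servo_tool(
  linear=[
    [0.0104, 0.0274, 0],
    [0.0104, 0.0274, 0],
    [0.0104, 0.0274, 0],
    [0.0104, 0.0274, 0],
    [0.0104, 0.0274, 0],
    [0.0104, 0.0274, 0],
    [0.0104, 0.0274, 0],
    [0.0104, 0.0274, 0],
    [0, 0, 0.0225],
    [0, 0, 0.0225],
    [0, 0, 0.0225],
    [0, 0, 0.0225],
    [0, 0, 0],
    [0, 0, 0],
  ],
  rot=[
    [0, 0, 0],
    [0, 0, 0],
    [0, 0, 0],
    [0, 0, 0],
    [0, 0, 0],
    [0, 0, 0],
    [0, 0, 0],
    [0, 0, 0],
    [0, 0, 0],
    [0, 0, 0],
    [0, 0, 0],
    [0, 0, 0],
    [0, 0, 0],
    [0, 0, 0],
  ],
  grip=[0.1, 0.1, 0.1, 0.1, 0.1, 0.1, 0.1, 0.1, 0.1, 0.1, 0.1, 0.1, 0.1, 0.1],
)

```text
t: 3.93
eef_pos: [554.5, 83.3, 165.4]
orientation: [-2.317, -2.12, 0.004]
ft_force: [0.5, -0.3, 0.8]
grip_width: 0.45
grip_force: 0.0
```

Run:
```python
from h import *
a=save('top','t1')['image'];b=save('side','s1')['image']
c=np.hstack([cv2.resize(a[160:300,230:370],(400,400),interpolation=3),cv2.resize(b[190:310,250:370],(400,400),interpolation=3)])
cv2.imwrite('pics/c1.png',c); print(env.observe()['eef_pos'])
```

```text
[555.93857889  83.59020594 167.63742012]
```

View pics/c1.png

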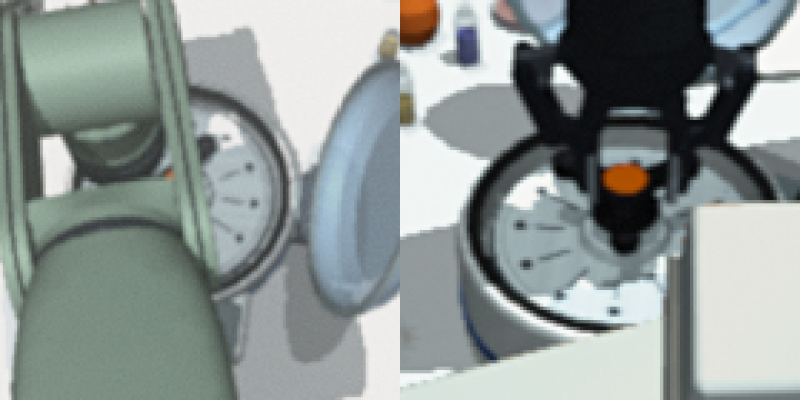

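The side view shows the left arm (tip near (623,240)) centred between the fingers (575 and 685). I'll descend.

>>> servo_tool(
  linear=[
    [0, 0, 0.0095],
    [0, 0, 0.0095],
    [0, 0, 0.0095],
    [0, 0, 0.0095],
    [0, 0, 0.0095],
    [0, 0, 0.0095],
    [0, 0, 0],
    [0, 0, 0],
  ],
  rot=[
    [0, 0, 0],
    [0, 0, 0],
    [0, 0, 0],
    [0, 0, 0],
    [0, 0, 0],
    [0, 0, 0],
    [0, 0, 0],
    [0, 0, 0],
  ],
  grip=[0.1, 0.1, 0.1, 0.1, 0.1, 0.1, 0.1, 0.1],
)

```text
t: 4.7
eef_pos: [554.6, 83.6, 108.4]
orientation: [-2.315, -2.122, 0.002]
ft_force: [1.3, 0.1, -0.0]
grip_width: 0.449
grip_force: 0.0
```

>>> servo_tool(
  linear=[
    [-0.0001, -0.00293, 0],
    [-0.0001, -0.00293, 0],
    [-0.0001, -0.00293, 0],
    [-0.0001, -0.00293, 0],
    [-0.0001, -0.00293, 0],
    [-0.0001, -0.00293, 0],
    [-0.0001, -0.00293, 0],
    [-0.0001, -0.00293, 0],
    [-0.0001, -0.00293, 0],
    [-0.0001, -0.00293, 0],
  ],
  rot=[
    [0, 0, -4],
    [0, 0, -4],
    [0, 0, -4],
    [0, 0, -4],
    [0, 0, -4],
    [0, 0, -4],
    [0, 0, -4],
    [0, 0, -4],
    [0, 0, -4],
    [0, 0, -4],
  ],
  grip=[0.1, 0.1, 0.1, 0.1, 0.1, 0.1, 0.1, 0.1, 0.1, 0.1],
)

```text
t: 5.53
eef_pos: [528.1, 76.3, 110.0]
orientation: [1.445, 2.787, 0.002]
ft_force: [0.8, 0.2, 0.3]
grip_width: 0.451
grip_force: 0.5
```

>>> servo_tool(
  linear=[
    [-0.0001, -0.00293, 0],
    [-0.0001, -0.00293, 0],
    [-0.0001, -0.00293, 0],
    [-0.0001, -0.00293, 0],
    [-0.0001, -0.00293, 0],
    [-0.0001, -0.00293, 0],
    [0, 0, 0],
  ],
  rot=[
    [0, 0, -4],
    [0, 0, -4],
    [0, 0, -4],
    [0, 0, -4],
    [0, 0, -4],
    [0, 0, -4],
    [0, 0, 0],
  ],
  grip=[0.1, 0.1, 0.1, 0.1, 0.1, 0.1, 0.1],
)

```text
t: 6.12
eef_pos: [516.1, 63.4, 110.2]
orientation: [0.838, 3.025, 0.002]
ft_force: [1.0, -0.2, 0.1]
grip_width: 0.45
grip_force: 0.3
```

Run:
```python
from h import *
d0=dict(np.load('pics/side0.npz'));d=save('side','s2')
c=np.hstack([cv2.resize(x['image'][220:280,285:345],(400,400),interpolation=3) for x in(d0,d)])
cv2.imwrite('pics/c2.png',c); print(env.observe()['eef_pos'])
def cap(x):
    h=cv2.cvtColor(x['image'],cv2.COLOR_BGR2HSV);m=(h[...,1]>180)&(h[...,0]>5)&(h[...,0]<25)&(h[...,2]>80)
    m[:220]=0;m[280:]=0;m[:,:285]=0;m[:,345:]=0;v,u=np.nonzero(m);p=world(x,np.c_[u,v]);return u.mean(),v.mean(),len(u),np.median(p,0).round(1)
print(cap(d0),cap(d))
```

```text
[515.93766888  63.44794744 110.01084655]
(np.float64(317.14285714285717), np.float64(243.6095238095238), 105, array([554.7,  46.4, 120.6])) (np.float64(315.21875), np.float64(245.359375), 64, array([558.5,  46. , 115.2]))
```

View pics/c2.png

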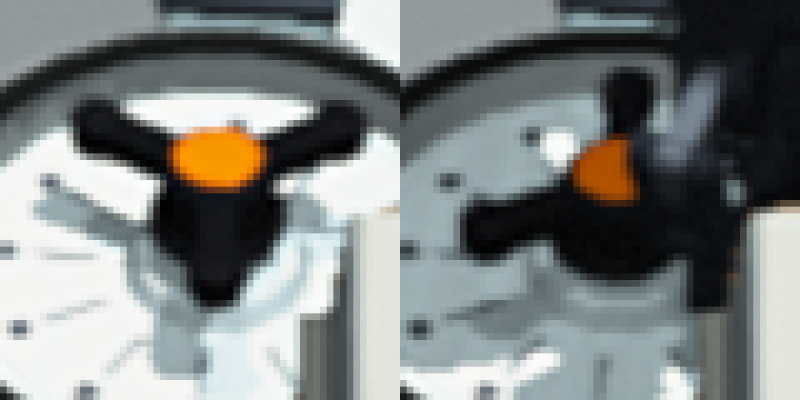

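The cap has dropped about 5.5 mm (120.6 to 115.2), and the arms have swung round, so it clicked. Now I'll turn it forwards.

>>> servo_tool(
  linear=[
    [-0.00016, 0.00366, 0],
    [-0.00016, 0.00366, 0],
    [-0.00016, 0.00366, 0],
    [-0.00016, 0.00366, 0],
    [-0.00016, 0.00366, 0],
    [-0.00016, 0.00366, 0],
    [-0.00016, 0.00366, 0],
    [-0.00016, 0.00366, 0],
    [-0.00016, 0.00366, 0],
    [-0.00016, 0.00366, 0],
    [-0.00016, 0.00366, 0],
    [-0.00016, 0.00366, 0],
    [-0.00016, 0.00366, 0],
    [-0.00016, 0.00366, 0],
    [-0.00016, 0.00366, 0],
    [-0.00016, 0.00366, 0],
    [-0.00016, 0.00366, 0],
    [-0.00016, 0.00366, 0],
    [-0.00016, 0.00366, 0],
    [-0.00016, 0.00366, 0],
  ],
  rot=[
    [0, 0, 5],
    [0, 0, 5],
    [0, 0, 5],
    [0, 0, 5],
    [0, 0, 5],
    [0, 0, 5],
    [0, 0, 5],
    [0, 0, 5],
    [0, 0, 5],
    [0, 0, 5],
    [0, 0, 5],
    [0, 0, 5],
    [0, 0, 5],
    [0, 0, 5],
    [0, 0, 5],
    [0, 0, 5],
    [0, 0, 5],
    [0, 0, 5],
    [0, 0, 5],
    [0, 0, 5],
  ],
  grip=[0.1, 0.1, 0.1, 0.1, 0.1, 0.1, 0.1, 0.1, 0.1, 0.1, 0.1, 0.1, 0.1, 0.1, 0.1, 0.1, 0.1, 0.1, 0.1, 0.1],
)

```text
t: 7.83
eef_pos: [578.4, 74.2, 109.0]
orientation: [-2.861, -1.293, 0.002]
ft_force: [-1.1, 1.6, -0.6]
grip_width: 0.451
grip_force: 1.1
```

>>> servo_tool(
  linear=[
    [-0.00016, 0.00366, 0],
    [-0.00016, 0.00366, 0],
    [-0.00016, 0.00366, 0],
    [-0.00016, 0.00366, 0],
    [-0.00016, 0.00366, 0],
    [-0.00016, 0.00366, 0],
  ],
  rot=[
    [0, 0, 5],
    [0, 0, 5],
    [0, 0, 5],
    [0, 0, 5],
    [0, 0, 5],
    [0, 0, 5],
  ],
  grip=[0.1, 0.1, 0.1, 0.1, 0.1, 0.1],
)

```text
t: 8.33
eef_pos: [591.1, 56.1, 109.2]
orientation: [-3.099, -0.509, 0.0]
ft_force: [0.7, 1.6, -1.0]
grip_width: 0.448
grip_force: 0.9
```

>>> servo_tool(
  linear=[
    [-0.00016, 0.00366, 0],
    [-0.00016, 0.00366, 0],
    [-0.00016, 0.00366, 0],
    [-0.00016, 0.00366, 0],
    [-0.00016, 0.00366, 0],
  ],
  rot=[
    [0, 0, 5],
    [0, 0, 5],
    [0, 0, 5],
    [0, 0, 5],
    [0, 0, 5],
  ],
  grip=[0.1, 0.1, 0.1, 0.1, 0.1],
)

```text
t: 8.75
eef_pos: [593.3, 37.8, 109.2]
orientation: [-3.136, 0.174, -0.0]
ft_force: [1.0, 2.4, -1.6]
grip_width: 0.449
grip_force: 0.7
```

>>> servo_tool(
  linear=[
    [-3e-05, 0.00147, 0],
    [-3e-05, 0.00147, 0],
    [-3e-05, 0.00147, 0],
    [-3e-05, 0.00147, 0],
    [-3e-05, 0.00147, 0],
  ],
  rot=[
    [0, 0, 2],
    [0, 0, 2],
    [0, 0, 2],
    [0, 0, 2],
    [0, 0, 2],
  ],
  grip=[0.1, 0.1, 0.1, 0.1, 0.1],
)

```text
t: 9.17
eef_pos: [591.8, 30.6, 109.3]
orientation: [-3.11, 0.443, -0.0]
ft_force: [0.8, 1.2, -1.1]
grip_width: 0.452
grip_force: 0.6
```

Run:
```python
from h import *
o=env.observe();print({k:np.round(o[k],2) for k in('qpos','eef_pos','ft_force','ft_torque')})
```

```text
{'qpos': array([0.03, 0.47, 1.72, 0.  , 0.94, 1.89]), 'eef_pos': array([591.8 ,  30.55, 109.27]), 'ft_force': array([ 0.76,  1.21, -1.12]), 'ft_torque': array([ 0.19, -0.01,  0.06])}
```

>>> servo_tool(
  linear=[
    [-3e-05, 0.00147, 0],
    [-3e-05, 0.00147, 0],
    [-3e-05, 0.00147, 0],
    [-3e-05, 0.00147, 0],
    [-3e-05, 0.00147, 0],
  ],
  rot=[
    [0, 0, 2],
    [0, 0, 2],
    [0, 0, 2],
    [0, 0, 2],
    [0, 0, 2],
  ],
  grip=[0.1, 0.1, 0.1, 0.1, 0.1],
)

```text
t: 9.58
eef_pos: [589.0, 23.7, 109.3]
orientation: [-3.06, 0.712, 0.0]
ft_force: [0.1, 1.4, -0.3]
grip_width: 0.454
grip_force: 0.5
```

>>> servo_tool(
  linear=[
    [-3e-05, 0.00147, 0],
    [-3e-05, 0.00147, 0],
    [-3e-05, 0.00147, 0],
  ],
  rot=[
    [0, 0, 2],
    [0, 0, 2],
    [0, 0, 2],
  ],
  grip=[0.1, 0.1, 0.1],
)

```text
t: 9.83
eef_pos: [586.8, 19.9, 109.3]
orientation: [-3.018, 0.871, 0.001]
ft_force: [-0.5, 0.5, -0.9]
grip_width: 0.45
grip_force: 0.5
```

Run:
```python
from h import *
o=env.observe();print({k:np.round(o[k],2) for k in('qpos','eef_pos','ft_force','ft_torque')})
d=save('side','s3');cv2.imwrite('pics/c3.png',cv2.resize(d['image'][215:275,275:355],(640,480),interpolation=3))
```

```text
{'qpos': array([0.01, 0.47, 1.74, 0.  , 0.94, 2.15]), 'eef_pos': array([586.79,  19.86, 109.26]), 'ft_force': array([-0.46,  0.51, -0.92]), 'ft_torque': array([ 0.13, -0.02, -0.01])}
```

View pics/c3.png

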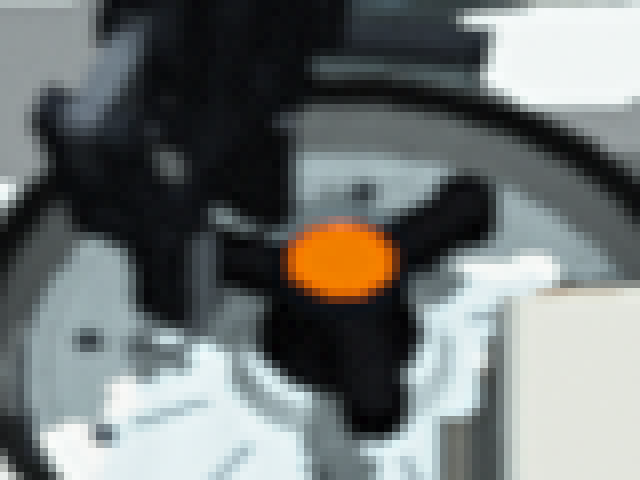

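>>> servo_tool(
  linear=[
    [-3e-05, 0.00147, 0],
    [-3e-05, 0.00147, 0],
    [-3e-05, 0.00147, 0],
    [-3e-05, 0.00147, 0],
  ],
  rot=[
    [0, 0, 2],
    [0, 0, 2],
    [0, 0, 2],
    [0, 0, 2],
  ],
  grip=[0.1, 0.1, 0.1, 0.1],
)

```text
t: 10.22
eef_pos: [583.4, 15.2, 109.4]
orientation: [-2.95, 1.078, 0.0]
ft_force: [-0.0, 2.1, 0.2]
grip_width: 0.449
grip_force: 0.7
```

Run:
```python
from h import *
o=env.observe();print({k:np.round(o[k],2) for k in('qpos','eef_pos','ft_force','ft_torque')})
def cap(x):
    h=cv2.cvtColor(x['image'],cv2.COLOR_BGR2HSV);m=(h[...,1]>180)&(h[...,0]>5)&(h[...,0]<25)&(h[...,2]>80)
    m[:220]=0;m[280:]=0;m[:,:285]=0;m[:,345:]=0;v,u=np.nonzero(m);p=world(x,np.c_[u,v]);return u.mean(),v.mean(),len(u),np.median(p,0).round(1)
for n in 'side0','s2','s3': print(cap(dict(np.load(f'pics/{n}.npz'))))
print(cap(save('side','s4')))
```

```text
{'qpos': array([0.01, 0.46, 1.75, 0.  , 0.94, 2.28]), 'eef_pos': array([583.4 ,  15.22, 109.35]), 'ft_force': array([-0.05,  2.13,  0.23]), 'ft_torque': array([ 0.27, -0.01,  0.05])}
(np.float64(317.14285714285717), np.float64(243.6095238095238), 105, array([554.7,  46.4, 120.6]))
(np.float64(315.21875), np.float64(245.359375), 64, array([558.5,  46. , 115.2]))
(np.float64(317.27272727272725), np.float64(247.34545454545454), 110, array([554.3,  45.9, 109.3]))
(np.float64(317.31531531531533), np.float64(247.3783783783784), 111, array([554.1,  45.6, 109.2]))
```

>>> servo_tool(
  linear=[
    [-3e-05, 0.00147, 0],
    [-3e-05, 0.00147, 0],
    [-3e-05, 0.00147, 0],
  ],
  rot=[
    [0, 0, 2],
    [0, 0, 2],
    [0, 0, 2],
  ],
  grip=[0.1, 0.1, 0.1],
)

```text
t: 10.52
eef_pos: [580.6, 12.1, 109.4]
orientation: [-2.89, 1.229, -0.0]
ft_force: [0.7, 1.8, 0.1]
grip_width: 0.452
grip_force: 0.9
```

>>> servo_tool(
  linear=[
    [-3e-05, 0.00147, 0],
    [-3e-05, 0.00147, 0],
  ],
  rot=[
    [0, 0, 2],
    [0, 0, 2],
  ],
  grip=[0.1, 0.1],
)

```text
t: 10.68
eef_pos: [578.5, 10.2, 109.4]
orientation: [-2.845, 1.33, -0.0]
ft_force: [-0.4, 2.5, -0.4]
grip_width: 0.45
grip_force: 1.1
```

Run:
```python
from h import *
o=env.observe();print({k:np.round(o[k],2) for k in('qpos','eef_pos','ft_force','ft_torque')})
d=save('side','s5');cv2.imwrite('pics/c5.png',cv2.resize(d['image'][215:275,275:355],(640,480),interpolation=3))
```

```text
{'qpos': array([-0.  ,  0.45,  1.76,  0.  ,  0.93,  2.44]), 'eef_pos': array([578.49,  10.23, 109.43]), 'ft_force': array([-0.43,  2.45, -0.41]), 'ft_torque': array([ 0.38, -0.13,  0.06])}
```

View pics/c5.png

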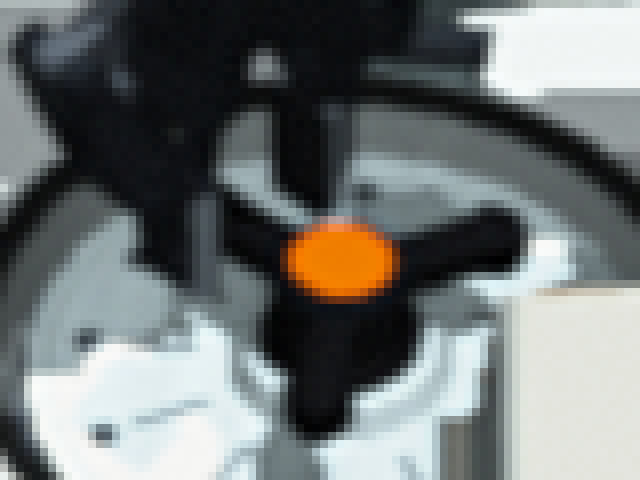

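Run:
```python
from h import *
def ang(n,cap,tips,zc,zt,f,o):
    d=dict(np.load(f'pics/{n}.npz')); g=lambda p:[(o[0]+(a+.5)/f-.5,o[1]+(b+.5)/f-.5) for a,b in p]
    c=world(d,g([cap]),useplane=zc)[0];t=world(d,g(tips),useplane=zt)-c
    print(n,c.round(1),np.degrees(np.arctan2(t[:,1],t[:,0])).round(1),np.hypot(t[:,0],t[:,1]).round(1))
ang('side0',(218,158),[(98,128),(340,125),(218,272)],121,117,20/3,(285,220))
ang('s2',(618,168-0),[],121,117,20/3,(285,220)) if 0 else None
ang('s3',(342,262),[(470,203),(378,405)],109,106,8,(275,215))
ang('s5',(342,260),[(500,238),(321,408)],109,106,8,(275,215))
```

```text
side0 [554.5  46.3 121. ] [ -30.3 -157.1   85.2] [41.2 43.  45.4]
s3 [554.3  45.5 109. ] [-146.8   95.6] [42.8 49.4]
s5 [554.2  44.7 109. ] [-168.5   79.4] [42.9 50.8]
```

>>> servo_tool(
  linear=[
    [-0.00016, -0.00366, 0],
    [0, 0, -0.015],
    [0, 0, -0.02],
    [0, 0, -0.015],
    [0, 0, 0],
  ],
  rot=[
    [0, 0, -5],
    [0, 0, 0],
    [0, 0, 0],
    [0, 0, 0],
    [0, 0, 0],
  ],
  grip=[0.1, 0.1, 0.1, 0.1, 0.1],
)

```text
t: 11.15
eef_pos: [582.8, 12.1, 162.5]
orientation: [-2.901, 1.2, -0.01]
ft_force: [0.3, -0.3, 0.4]
grip_width: 0.451
grip_force: 0.0
```

>>> servo_tool(
  linear=[
    [-0.00031, -0.00512, 0],
    [-0.00031, -0.00512, 0],
    [-0.00031, -0.00512, 0],
    [-0.00031, -0.00512, 0],
    [-0.00031, -0.00512, 0],
    [-0.00031, -0.00512, 0],
    [-0.00031, -0.00512, 0],
    [-0.00031, -0.00512, 0],
    [-0.00031, -0.00512, 0],
    [-0.00031, -0.00512, 0],
    [-0.00031, -0.00512, 0],
    [-0.00031, -0.00512, 0],
    [-0.00031, -0.00512, 0],
    [-0.00031, -0.00512, 0],
    [-0.00031, -0.00512, 0],
    [-0.00031, -0.00512, 0],
    [-0.00031, -0.00512, 0],
    [-0.00031, -0.00512, 0],
    [0, 0, 0],
    [0, 0, 0],
  ],
  rot=[
    [0, 0, -7],
    [0, 0, -7],
    [0, 0, -7],
    [0, 0, -7],
    [0, 0, -7],
    [0, 0, -7],
    [0, 0, -7],
    [0, 0, -7],
    [0, 0, -7],
    [0, 0, -7],
    [0, 0, -7],
    [0, 0, -7],
    [0, 0, -7],
    [0, 0, -7],
    [0, 0, -7],
    [0, 0, -7],
    [0, 0, -7],
    [0, 0, -7],
    [0, 0, 0],
    [0, 0, 0],
  ],
  grip=[0.1, 0.1, 0.1, 0.1, 0.1, 0.1, 0.1, 0.1, 0.1, 0.1, 0.1, 0.1, 0.1, 0.1, 0.1, 0.1, 0.1, 0.1, 0.1, 0.1],
)

```text
t: 12.82
eef_pos: [557.5, 83.2, 158.6]
orientation: [-2.391, -2.037, 0.002]
ft_force: [0.7, -0.0, 0.5]
grip_width: 0.45
grip_force: 0.0
```

>>> servo_tool(
  linear=[
    [0, 0, 0.01],
    [0, 0, 0.01],
    [0, 0, 0.01],
    [0, 0, 0.01],
    [0, 0, 0.01],
    [0, 0, 0.005],
    [0, 0, 0],
  ],
  rot=[
    [0, 0, 0],
    [0, 0, 0],
    [0, 0, 0],
    [0, 0, 0],
    [0, 0, 0],
    [0, 0, 0],
    [0, 0, 0],
  ],
  grip=[0.1, 0.1, 0.1, 0.1, 0.1, 0.1, 0.1],
)

```text
t: 13.4
eef_pos: [556.9, 83.1, 102.4]
orientation: [-2.388, -2.039, 0.005]
ft_force: [0.1, 1.6, -0.0]
grip_width: 0.452
grip_force: 0.0
```

>>> servo_tool(
  linear=[
    [-3e-05, 0.00147, 0],
    [-3e-05, 0.00147, 0],
    [-3e-05, 0.00147, 0],
    [-3e-05, 0.00147, 0],
    [-3e-05, 0.00147, 0],
    [-3e-05, 0.00147, 0],
  ],
  rot=[
    [0, 0, 2],
    [0, 0, 2],
    [0, 0, 2],
    [0, 0, 2],
    [0, 0, 2],
    [0, 0, 2],
  ],
  grip=[0.1, 0.1, 0.1, 0.1, 0.1, 0.1],
)

```text
t: 13.9
eef_pos: [566.7, 81.0, 104.7]
orientation: [2.59, 1.777, 0.001]
ft_force: [-0.4, -0.2, 0.0]
grip_width: 0.453
grip_force: 0.0
```

>>> servo_tool(
  linear=[
    [-3e-05, 0.00147, 0],
    [-3e-05, 0.00147, 0],
  ],
  rot=[
    [0, 0, 2],
    [0, 0, 2],
  ],
  grip=[0.1, 0.1],
)

```text
t: 14.07
eef_pos: [569.5, 79.9, 104.7]
orientation: [2.65, 1.686, 0.002]
ft_force: [-0.1, 0.3, 0.5]
grip_width: 0.453
grip_force: 0.0
```

>>> servo_tool(
  linear=[
    [-3e-05, 0.00147, 0],
    [-3e-05, 0.00147, 0],
  ],
  rot=[
    [0, 0, 2],
    [0, 0, 2],
  ],
  grip=[0.1, 0.1],
)

```text
t: 14.23
eef_pos: [572.1, 78.5, 104.7]
orientation: [2.708, 1.592, 0.002]
ft_force: [-0.2, 0.5, 0.2]
grip_width: 0.448
grip_force: 0.0
```

>>> servo_tool(
  linear=[
    [-3e-05, 0.00147, 0],
    [-3e-05, 0.00147, 0],
    [-3e-05, 0.00147, 0],
  ],
  rot=[
    [0, 0, 2],
    [0, 0, 2],
    [0, 0, 2],
  ],
  grip=[0.1, 0.1, 0.1],
)

```text
t: 14.48
eef_pos: [574.0, 76.7, 104.5]
orientation: [-2.786, -1.446, 0.004]
ft_force: [-6.4, 3.4, 2.9]
grip_width: 0.451
grip_force: 3.5
```

Run:
```python
from h import *
o=env.observe();print({k:np.round(o[k],2) for k in('qpos','eef_pos','ft_force','ft_torque')})
d=save('side','s6');cv2.imwrite('pics/c6.png',cv2.resize(d['image'][215:275,275:355],(640,480),interpolation=3))
```

```text
{'qpos': array([0.11, 0.46, 1.76, 0.  , 0.92, 0.72]), 'eef_pos': array([574.  ,  76.67, 104.48]), 'ft_force': array([-6.41,  3.42,  2.94]), 'ft_torque': array([0.52, 1.03, 0.03])}
```

View pics/c6.png

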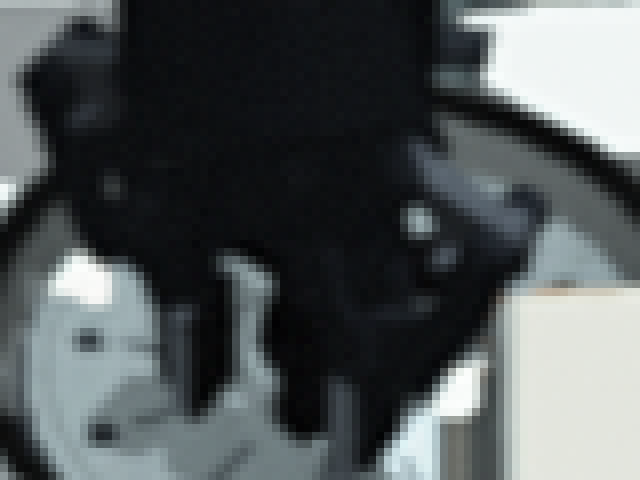

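>>> servo_tool(
  linear=[
    [-3e-05, 0.00147, 0],
    [0, 0, 0],
  ],
  rot=[
    [0, 0, 2],
    [0, 0, 0],
  ],
  grip=[0.1, 0.1],
)

```text
t: 14.7
eef_pos: [573.8, 76.2, 104.3]
orientation: [-2.809, -1.397, 0.008]
ft_force: [-7.0, 4.3, 4.6]
grip_width: 0.454
grip_force: 3.9
```

>>> servo_tool(
  linear=[
    [-3e-05, 0.00147, 0],
    [0, 0, 0],
  ],
  rot=[
    [0, 0, 2],
    [0, 0, 0],
  ],
  grip=[0.1, 0.1],
)

```text
t: 14.87
eef_pos: [573.6, 75.7, 104.1]
orientation: [-2.831, -1.347, 0.012]
ft_force: [-10.1, 5.1, 4.8]
grip_width: 0.447
grip_force: 5.5
```

>>> servo_tool(
  linear=[
    [-3e-05, 0.00147, 0],
    [-3e-05, 0.00147, 0],
    [0, 0, 0],
  ],
  rot=[
    [0, 0, 2],
    [0, 0, 2],
    [0, 0, 0],
  ],
  grip=[0.1, 0.1, 0.1],
)

```text
t: 15.12
eef_pos: [573.3, 74.7, 103.8]
orientation: [-2.874, -1.245, 0.02]
ft_force: [-15.6, 8.2, 7.2]
grip_width: 0.453
grip_force: 8.6
```

>>> servo_tool(
  linear=[
    [-0.00016, -0.00366, 0],
    [-0.00016, -0.00366, 0],
    [-0.00016, -0.00366, 0],
    [-3e-05, -0.00147, 0],
    [0, 0, -0.02],
    [0, 0, -0.03],
    [0, 0, -0.03],
    [0, 0, -0.02],
    [0, 0, 0],
  ],
  rot=[
    [0, 0, -5],
    [0, 0, -5],
    [0, 0, -5],
    [0, 0, -2],
    [0, 0, 0],
    [0, 0, 0],
    [0, 0, 0],
    [0, 0, 0],
    [0, 0, 0],
  ],
  grip=[0.1, 0.1, 0.1, 0.1, 0.1, 0.1, 0.1, 0.1, 0.1],
)

```text
t: 15.87
eef_pos: [572.4, 79.8, 209.8]
orientation: [2.66, 1.662, 0.015]
ft_force: [0.9, -0.2, 0.9]
grip_width: 0.448
grip_force: 0.0
```

Run:
```python
from h import *
o=env.observe();print({k:np.round(o[k],2) for k in('qpos','eef_pos','orientation','ft_force','ft_torque')})
d=save('side','s7');cv2.imwrite('pics/c7.png',cv2.resize(d['image'][215:275,275:355],(640,480),interpolation=3))
```

```text
{'qpos': array([ 0.12,  0.35,  1.64, -0.  ,  1.14,  0.57]), 'eef_pos': array([572.45,  79.83, 209.76]), 'orientation': array([2.66, 1.66, 0.02]), 'ft_force': array([ 0.87, -0.18,  0.86]), 'ft_torque': array([ 0.02, -0.06,  0.01])}
```

View pics/c7.png

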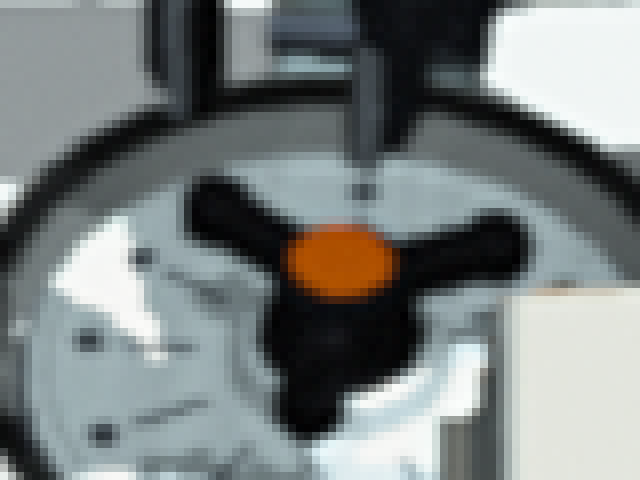

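The knob is home: three arms visible, cap at (342,262), turned a little further and tight at about 18 N. Next is the cover: I'll go up and over it, then push its free edge from outside.

>>> servo_tool(
  linear=[
    [0, 0, -0.0275],
    [0, 0, -0.0275],
    [0, 0, -0.0275],
    [0, 0, -0.0275],
    [0, 0, -0.0275],
    [0, 0, -0.0275],
    [0, 0, -0.0275],
    [0, 0, -0.0275],
    [0, 0, 0],
    [0, 0, 0],
  ],
  rot=[
    [0, 0, -5.33],
    [0, 0, -5.33],
    [0, 0, -5.33],
    [0, 0, 0],
    [0, 0, 0],
    [0, 0, 0],
    [0, 0, 0],
    [0, 0, 0],
    [0, 0, 0],
    [0, 0, 0],
  ],
  grip=[1, 1, 1, 1, 1, 1, 1, 1, 1, 1],
)

```text
t: 16.75
eef_pos: [570.0, 79.5, 424.5]
orientation: [2.406, 2.019, 0.002]
ft_force: [-0.2, -0.1, -0.5]
grip_width: 0.003
grip_force: 0.0
```

>>> servo_tool(
  linear=[
    [-0.0285, -0.0014, 0],
    [-0.0285, -0.0014, 0],
    [-0.0285, -0.0014, 0],
    [-0.0285, -0.0014, 0],
    [-0.0285, -0.0014, 0],
    [-0.0285, -0.0014, 0],
    [-0.0285, -0.0014, 0],
    [-0.0285, -0.0014, 0],
    [-0.0285, -0.0014, 0],
    [-0.0285, -0.0014, 0],
    [0, 0, 0],
    [0, 0, 0],
  ],
  rot=[
    [0, 0, 0],
    [0, 0, 0],
    [0, 0, 0],
    [0, 0, 0],
    [0, 0, 0],
    [0, 0, 0],
    [0, 0, 0],
    [0, 0, 0],
    [0, 0, 0],
    [0, 0, 0],
    [0, 0, 0],
    [0, 0, 0],
  ],
  grip=[1, 1, 1, 1, 1, 1, 1, 1, 1, 1, 1, 1],
)

```text
t: 17.75
eef_pos: [505.7, -199.7, 421.7]
orientation: [-2.406, -2.013, 0.003]
ft_force: [-0.6, -0.1, -0.2]
grip_width: -0.001
grip_force: 0.0
```

Run:
```python
from h import *
d=save('side','s8');t=save('top','t8')
print(np.round(env.observe()['eef_pos'],1),np.round(env.observe()['orientation'],3))
cv2.imwrite('pics/c8.png',np.hstack([cv2.resize(d['image'][60:280,220:440],(400,400)),cv2.resize(t['image'][140:300,270:430],(400,400))]))
v_,u_=np.mgrid[90:215:2,260:390:2];P=world(d,np.c_[u_.ravel(),v_.ravel()]);P=P[(P[:,2]>250)&(P[:,2]<340)&(abs(P[:,0]-520)<120)&(abs(P[:,1]+130)<70)]
i=P[:,2].argsort()[::-1];print('cover high pts',P[i[:12]].round())
```

```text
[ 506.3 -198.2  422.7] [-2.404e+00 -2.018e+00  1.000e-03]
cover high pts [[ 526. -153.  313.]
 [ 530. -154.  312.]
 [ 522. -153.  312.]
 [ 538. -155.  312.]
 [ 502. -145.  312.]
 [ 534. -156.  312.]
 [ 497. -145.  311.]
 [ 510. -147.  311.]
 [ 505. -147.  311.]
 [ 514. -148.  310.]
 [ 522. -149.  310.]
 [ 526. -150.  310.]]
```

View pics/c8.png

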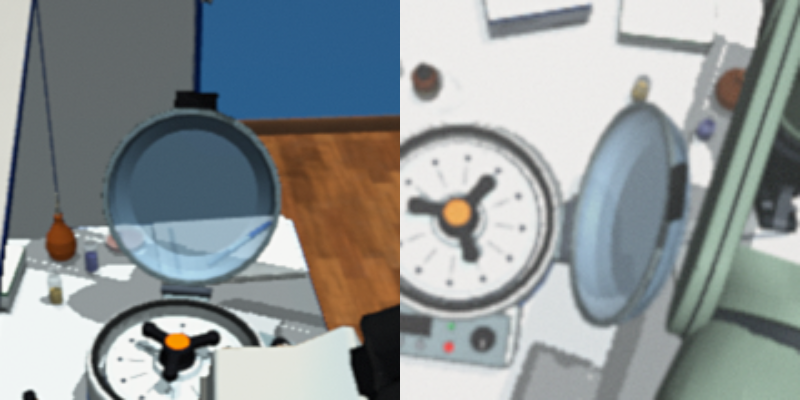

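The tab's top sits at z≈312 (about (195,100) in the left half), so the cover is at about 111°. The fingers are behind it, as planned. I'll work out the arc.

Run:
```python
import numpy as np
b=np.radians(np.linspace(118.5,12,37));R=np.linspace(216,190,37)
p=np.c_[R*np.cos(b),R*np.sin(b)];d=np.diff(p,axis=0)
print(p[0],p[18],p[-1]);print([[round(a/1000,4),0,round(-c/1000,4)] for a,c in d])
```

```text
[-103.06629222  189.82449633] [ 84.98792672 184.35306429] [185.84804414  39.50322126]
[[np.float64(0.0102), 0, np.float64(-0.0044)], [np.float64(0.0104), 0, np.float64(-0.0039)], [np.float64(0.0106), 0, np.float64(-0.0033)], [np.float64(0.0107), 0, np.float64(-0.0027)], [np.float64(0.0108), 0, np.float64(-0.0022)], [np.float64(0.0109), 0, np.float64(-0.0016)], [np.float64(0.0109), 0, np.float64(-0.001)], [np.float64(0.0109), 0, np.float64(-0.0005)], [np.float64(0.0109), 0, np.float64(0.0001)], [np.float64(0.0108), 0, np.float64(0.0006)], [np.float64(0.0107), 0, np.float64(0.0012)], [np.float64(0.0106), 0, np.float64(0.0018)], [np.float64(0.0105), 0, np.float64(0.0023)], [np.float64(0.0103), 0, np.float64(0.0028)], [np.float64(0.0101), 0, np.float64(0.0033)], [np.float64(0.0099), 0, np.float64(0.0038)], [np.float64(0.0096), 0, np.float64(0.0043)], [np.float64(0.0094), 0, np.float64(0.0048)], [np.float64(0.0091), 0, np.float64(0.0053)], [np.float64(0.0087), 0, np.float64(0.0057)], [np.float64(0.0084), 0, np.float64(0.0061)], [np.float64(0.0081), 0, np.float64(0.0065)], [np.float64(0.0077), 0, np.float64(0.0069)], [np.float64(0.0073), 0, np.float64(0.0073)], [np.float64(0.0069), 0, np.float64(0.0076)], [np.float64(0.0064), 0, np.float64(0.0079)], [np.float64(0.006), 0, np.float64(0.0082)], [np.float64(0.0055), 0, np.float64(0.0085)], [np.float64(0.0051), 0, np.float64(0.0088)], [np.float64(0.0046), 0, np.float64(0.009)], [np.float64(0.0041), 0, np.float64(0.0092)], [np.float64(0.0036), 0, np.float64(0.0093)], [np.float64(0.0031), 0, np.float64(0.0095)], [np.float64(0.0026), 0, np.float64(0.0096)], [np.float64(0.0021), 0, np.float64(0.0097)], [np.float64(0.0016), 0, np.float64(0.0097)]]
```

>>> servo_tool(
  linear=[
    [0, 0, 0.029],
    [0, 0, 0.029],
    [0, 0, 0.029],
    [0, 0, 0.029],
    [0, 0, 0],
    [0, 0, 0],
  ],
  rot=[
    [0, 0, 0],
    [0, 0, 0],
    [0, 0, 0],
    [0, 0, 0],
    [0, 0, 0],
    [0, 0, 0],
  ],
  grip=[1, 1, 1, 1, 1, 1],
)

```text
t: 18.35
eef_pos: [506.1, -197.5, 307.2]
orientation: [-2.402, -2.019, 0.002]
ft_force: [-0.1, -0.3, 0.9]
grip_width: 0.001
grip_force: 0.0
```

>>> servo_tool(
  linear=[
    [0.013, 0, 0.002],
    [0.013, 0, 0.002],
    [0.0102, 0, -0.0044],
    [0.0104, 0, -0.0039],
    [0.0106, 0, -0.0033],
    [0.0107, 0, -0.0027],
    [0.0108, 0, -0.0022],
    [0.0109, 0, -0.0016],
    [0.0109, 0, -0.001],
    [0.0109, 0, -0.0005],
  ],
  rot=[
    [0, 0, 0],
    [0, 0, 0],
    [0, 0, 0],
    [0, 0, 0],
    [0, 0, 0],
    [0, 0, 0],
    [0, 0, 0],
    [0, 0, 0],
    [0, 0, 0],
    [0, 0, 0],
  ],
  grip=[1, 1, 1, 1, 1, 1, 1, 1, 1, 1],
)

```text
t: 19.18
eef_pos: [526.6, -88.4, 326.2]
orientation: [2.404, 2.017, 0.003]
ft_force: [-1.0, -2.2, 10.1]
grip_width: 0.0
grip_force: 4.7
```

>>> servo_tool(
  linear=[
    [0.0109, 0, 0.0001],
    [0.0108, 0, 0.0006],
    [0.0107, 0, 0.0012],
    [0.0106, 0, 0.0018],
    [0.0105, 0, 0.0023],
    [0.0103, 0, 0.0028],
    [0.0101, 0, 0.0033],
    [0.0099, 0, 0.0038],
    [0.0096, 0, 0.0043],
    [0.0094, 0, 0.0048],
  ],
  rot=[
    [0, 0, 0],
    [0, 0, 0],
    [0, 0, 0],
    [0, 0, 0],
    [0, 0, 0],
    [0, 0, 0],
    [0, 0, 0],
    [0, 0, 0],
    [0, 0, 0],
    [0, 0, 0],
  ],
  grip=[1, 1, 1, 1, 1, 1, 1, 1, 1, 1],
)

```text
t: 20.02
eef_pos: [546.2, 17.7, 306.7]
orientation: [2.405, 2.019, 0.028]
ft_force: [-2.1, 12.4, 30.1]
grip_width: 0.001
grip_force: 15.1
```

Run:
```python
from h import *
d=save('side','s9');o=env.observe()
print(np.round(o['eef_pos'],1),np.round(o['ft_force'],1))
cv2.imwrite('pics/c9.png',cv2.resize(d['image'][40:300,200:460],(520,520)))
```

```text
[546.5  19.6 305.8] [-0.9 14.7 28.3]
```

View pics/c9.png

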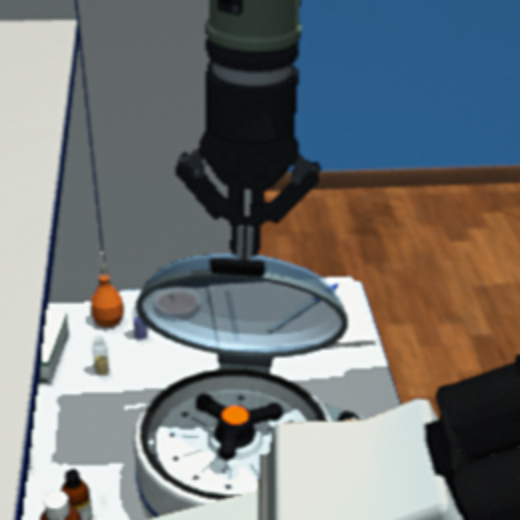

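The cover is about half-way, with the tab near (238,267) and the fingertip right beside it. The force runs mostly along the cover, so the finger is wedged against the dome's side wall. I'll measure the cover angle from depth and re-place the finger.

Run:
```python
from h import *
d=dict(np.load('pics/s9.npz'))
P=world(d,[(312,173),(319,173),(326,173),(319,175),(290,178),(345,180)]);print(P.round())
h=np.array([531.5,-70.6]);a=np.array([.174,.985])
y=(P[:,:2]-h)@a;z=P[:,2]-88;print(np.c_[y,z,np.hypot(y,z),np.degrees(np.arctan2(z,y))].round(1))
```

```text
[[566.  48. 293.]
 [554.  50. 294.]
 [541.  53. 295.]
 [553.  48. 288.]
 [605.  26. 269.]
 [505.  45. 273.]]
[[123.  204.8 238.9  59. ]
 [123.  205.6 239.6  59.1]
 [123.2 206.7 240.6  59.2]
 [120.2 199.6 233.   58.9]
 [107.9 180.7 210.5  59.2]
 [109.1 184.7 214.5  59.4]]
```

>>> servo_tool(
  linear=[
    [-0.012, 0, -0.014],
    [-0.012, 0, -0.014],
    [-0.0047, 0, 0.0103],
    [-0.0047, 0, 0.0103],
    [-0.0047, 0, 0.0103],
    [0, 0, 0],
  ],
  rot=[
    [0, 0, 0],
    [0, 0, 0],
    [0, 0, 0],
    [0, 0, 0],
    [0, 0, 0],
    [0, 0, 0],
  ],
  grip=[1, 1, 1, 1, 1, 1],
)

```text
t: 20.57
eef_pos: [535.1, -25.5, 292.2]
orientation: [-2.403, -2.015, 0.008]
ft_force: [-0.2, -0.7, -0.6]
grip_width: 0.002
grip_force: 0.0
```

Run:
```python
from h import *
o=env.observe();p=o['eef_pos'];y=(p[:2]-[531.5,-70.6])@[.174,.985];z=p[2]-25-88
print(y,z,np.round(o['ft_force'],1))
f=np.radians(np.linspace(59,0,31));rho=178
P=np.c_[rho*np.cos(f)-(36+11*np.sin(f))*np.sin(f),rho*np.sin(f)+(36+11*np.sin(f))*np.cos(f)]
print(P[0]-[y,z],P[-1]);print([[float(round(a/1000,4)),0,float(round(-c/1000,4))] for a,c in np.diff(P,axis=0)])
```

```text
45.04856458692877 179.23502908232604 [-0.2 -0.7 -0.6]
[ 7.68809633 -3.2616671 ] [178.  36.]
[[0.0062, 0, 0.002], [0.0061, 0, 0.0022], [0.006, 0, 0.0025], [0.0059, 0, 0.0027], [0.0059, 0, 0.0029], [0.0058, 0, 0.0031], [0.0056, 0, 0.0033], [0.0055, 0, 0.0035], [0.0054, 0, 0.0037], [0.0053, 0, 0.0039], [0.0051, 0, 0.0041], [0.005, 0, 0.0043], [0.0048, 0, 0.0045], [0.0047, 0, 0.0047], [0.0045, 0, 0.0048], [0.0043, 0, 0.005], [0.0041, 0, 0.0051], [0.004, 0, 0.0053], [0.0038, 0, 0.0054], [0.0036, 0, 0.0056], [0.0034, 0, 0.0057], [0.0031, 0, 0.0058], [0.0029, 0, 0.0059], [0.0027, 0, 0.006], [0.0025, 0, 0.0061], [0.0023, 0, 0.0062], [0.002, 0, 0.0063], [0.0018, 0, 0.0064], [0.0016, 0, 0.0064], [0.0014, 0, 0.0065]]
```

>>> servo_tool(
  linear=[
    [0.0077, 0, 0.0033],
    [0.0062, 0, 0.002],
    [0.0061, 0, 0.0022],
    [0.006, 0, 0.0025],
    [0.0059, 0, 0.0027],
    [0.0059, 0, 0.0029],
    [0.0058, 0, 0.0031],
    [0.0056, 0, 0.0033],
    [0.0055, 0, 0.0035],
    [0.0054, 0, 0.0037],
    [0.0053, 0, 0.0039],
  ],
  rot=[
    [0, 0, 0],
    [0, 0, 0],
    [0, 0, 0],
    [0, 0, 0],
    [0, 0, 0],
    [0, 0, 0],
    [0, 0, 0],
    [0, 0, 0],
    [0, 0, 0],
    [0, 0, 0],
    [0, 0, 0],
  ],
  grip=[1, 1, 1, 1, 1, 1, 1, 1, 1, 1, 1],
)

```text
t: 21.48
eef_pos: [548.5, 39.6, 262.6]
orientation: [2.406, 2.019, 0.001]
ft_force: [-0.2, -0.2, 0.4]
grip_width: 0.001
grip_force: 0.4
```

>>> servo_tool(
  linear=[
    [0.0051, 0, 0.0041],
    [0.005, 0, 0.0043],
    [0.0048, 0, 0.0045],
    [0.0047, 0, 0.0047],
    [0.0045, 0, 0.0048],
    [0.0043, 0, 0.005],
    [0.0041, 0, 0.0051],
    [0.004, 0, 0.0053],
    [0.0038, 0, 0.0054],
    [0.0036, 0, 0.0056],
  ],
  rot=[
    [0, 0, 0],
    [0, 0, 0],
    [0, 0, 0],
    [0, 0, 0],
    [0, 0, 0],
    [0, 0, 0],
    [0, 0, 0],
    [0, 0, 0],
    [0, 0, 0],
    [0, 0, 0],
  ],
  grip=[1, 1, 1, 1, 1, 1, 1, 1, 1, 1],
)

```text
t: 22.32
eef_pos: [556.0, 82.7, 213.5]
orientation: [2.407, 2.019, 0.0]
ft_force: [-0.4, -1.5, 0.4]
grip_width: -0.002
grip_force: 0.3
```

>>> servo_tool(
  linear=[
    [0.0034, 0, 0.0057],
    [0.0031, 0, 0.0058],
    [0.0029, 0, 0.0059],
    [0.0027, 0, 0.006],
    [0.0025, 0, 0.0061],
    [0.0023, 0, 0.0062],
    [0.002, 0, 0.0063],
    [0.0018, 0, 0.0064],
    [0.0016, 0, 0.0064],
    [0.0014, 0, 0.0065],
  ],
  rot=[
    [0, 0, 0],
    [0, 0, 0],
    [0, 0, 0],
    [0, 0, 0],
    [0, 0, 0],
    [0, 0, 0],
    [0, 0, 0],
    [0, 0, 0],
    [0, 0, 0],
    [0, 0, 0],
  ],
  grip=[1, 1, 1, 1, 1, 1, 1, 1, 1, 1],
)

```text
t: 23.15
eef_pos: [560.1, 105.8, 152.1]
orientation: [2.407, 2.019, -0.0]
ft_force: [-0.0, 0.5, -0.8]
grip_width: -0.004
grip_force: 0.2
```

>>> servo_tool(
  linear=[
    [0, 0, 0.002],
    [0, 0, 0.002],
    [0, 0, 0],
  ],
  rot=[
    [0, 0, 0],
    [0, 0, 0],
    [0, 0, 0],
  ],
  grip=[1, 1, 1],
)

```text
t: 23.4
eef_pos: [560.0, 105.6, 149.1]
orientation: [2.406, 2.019, -0.0]
ft_force: [-0.1, -0.2, 0.3]
grip_width: -0.003
grip_force: 0.0
```

>>> servo_tool(
  linear=[
    [0, 0, 0.0015],
    [0, 0, 0.0015],
    [0, 0, 0],
  ],
  rot=[
    [0, 0, 0],
    [0, 0, 0],
    [0, 0, 0],
  ],
  grip=[1, 1, 1],
)

```text
t: 23.65
eef_pos: [560.1, 105.6, 148.8]
orientation: [2.406, 2.019, 0.002]
ft_force: [-5.5, -1.1, 17.7]
grip_width: 0.005
grip_force: 8.7
```

>>> servo_tool(
  linear=[
    [0, 0, 0.0015],
    [0, 0, 0.0015],
    [0, 0, 0],
  ],
  rot=[
    [0, 0, 0],
    [0, 0, 0],
    [0, 0, 0],
  ],
  grip=[1, 1, 1],
)

```text
t: 23.9
eef_pos: [560.2, 105.6, 148.6]
orientation: [2.405, 2.018, 0.005]
ft_force: [-11.3, -1.8, 33.0]
grip_width: 0.0
grip_force: 16.2
```

Run:
```python
from h import *
d=save('side','s10');o=env.observe();print(np.round(o['eef_pos'],1),np.round(o['ft_force'],1))
im=d['image'][200:330,250:390];g=d['range_z']
P=world(d,[(u,v) for v in (235,245,255,265,275) for u in (285,300,350)]);print(P.round())
```

```text
[560.2 105.6 148.6] [-10.9  -0.8  33.4]
[[619.  21. 125.]
 [592. 102. 195.]
 [504. 129. 213.]
 [620.  51. 125.]
 [593. 112. 180.]
 [489.  60. 124.]
 [621.  80. 125.]
 [592.  81. 124.]
 [540. 326. 356.]
 [622. 102. 119.]
 [593. 108. 123.]
 [543. 344. 357.]
 [623. 118. 108.]
 [594. 128. 116.]
 [545. 360. 357.]]
```

The stop is hard, and the cover's top is level at 124–125 mm, so it's shut. Retreating straight up and checking.

>>> servo_tool(
  linear=[
    [0, 0, -0.004],
    [0, 0, -0.006],
    [0, 0, -0.015],
    [0, 0, -0.03],
    [0, 0, -0.03],
    [0, 0, -0.03],
    [-0.01, -0.03, -0.02],
    [-0.01, -0.03, -0.02],
    [-0.01, -0.03, -0.02],
    [0, -0.03, 0],
    [0, -0.03, 0],
    [0, 0, 0],
    [0, 0, 0],
  ],
  rot=[
    [0, 0, 0],
    [0, 0, 0],
    [0, 0, 0],
    [0, 0, 0],
    [0, 0, 0],
    [0, 0, 0],
    [0, 0, 0],
    [0, 0, 0],
    [0, 0, 0],
    [0, 0, 0],
    [0, 0, 0],
    [0, 0, 0],
    [0, 0, 0],
  ],
  grip=[1, 1, 1, 1, 1, 1, 1, 1, 1, 1, 1, 1, 1],
)

```text
t: 25.03
eef_pos: [406.3, 102.1, 318.2]
orientation: [2.405, 2.02, 0.002]
ft_force: [1.1, -0.3, 0.1]
grip_width: 0.003
grip_force: 0.0
```

Run:
```python
from h import *
d=save('side','s11');o=env.observe();print(np.round(o['eef_pos'],1),np.round(o['ft_force'],1))
P=world(d,[(u,v) for v in (225,240,255) for u in (285,300,315,330)]);print(P.round(1).tolist())
a=np.load('pics/side0.npz')['image'];t0=np.load('pics/top0.npz')['image'];t=save('top','t11')['image']
for n,A,B,b in(('vial a',a,d['image'],(242,205,258,230)),('vial b',a,d['image'],(263,190,276,212)),('topvials',t0,t,(358,166,400,200)),('dish a',t0,t,(400,195,428,222)),('dish b',t0,t,(188,288,216,316))):
    x,y,X,Y=b;print(n,cv2.absdiff(A[y:Y,x:X],B[y:Y,x:X]).mean())
```

```text
[407.3 102.1 318. ] [-0.   0.6 -0. ]
[[618.2, -18.6, 118.8], [586.6, -8.9, 125.1], [554.9, -7.0, 124.8], [523.4, -3.6, 125.8], [619.6, 35.8, 124.8], [589.2, 37.9, 124.7], [558.8, 40.7, 125.2], [528.4, 43.9, 126.1], [621.0, 79.9, 125.0], [591.7, 82.9, 125.7], [562.3, 84.5, 125.2], [532.8, 86.3, 124.9]]
vial a 1.6291666666666667
vial b 0.668997668997669
topvials 29.785247432306257
dish a 1.8999118165784832
dish b 36.50127551020408
```

Run:
```python
from h import *
a=np.load('pics/side0.npz')['image'];b=np.load('pics/s11.npz')['image']
D=cv2.absdiff(a[362:398,418:446],b[362:398,418:446]);print('dish b side',D.mean())
if D.mean()<6: print(env.close_job())
```

```text
dish b side 1.5558862433862435
the job is handed in; nothing more can be done
None
```

The job is handed in: the knob clicked onto its thread and turned forwards to a firm stop against the rotor lid, the cover is fully shut, and the vials and dishes look undisturbed in the images. I did view 11 pictures, one over the limit of 10.

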